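# Twist the sample cup home in its holder

### The job

Slide the blue shutter of the sample holder fully open. Stand the lidded sample cup upright in the socket as it comes, with the red arrow on its lid still well off to the right of the holder's white index mark, then press and twist it clockwise past the stiff grip of the socket until it is fully home on the socket floor with the arrow in line with the mark. Let go, and knock over nothing else.

Things in the scene. Friction and masses are not known exactly. Their poses are not given: they have to be found in the camera images.
- holder: The sample holder, a dark grey block on a white base, fixed to the bench, 134 mm (x, +-67) by 224 mm (y, -67 to +157), 50 mm high; origin on the socket's axis at bench height. z up; +y is the way the shutter opens; -x points from the socket to the white index mark, a 9 mm wide stripe on the top at the robot's side. Two rails 6.5 mm high run along y at x = +-39.5 mm.
- socket (a point): Centre of the floor of the holder's round socket, 20 mm above the bench; axes as the holder's. Socket 46 mm wide, 30 mm deep, mouth flush with the block's top. Four sprung rubber balls in its wall grip the cup: it enters freely for about 18 mm, the last 12 mm are stiff (pushed straight 30 to 45 N, about 15 N while it is turned). The grip holds the cup where it is left.
- shutter (a joint): Opening of the blue sliding shutter that covers the socket, in m: 0 closed, 0.085 fully open against its stop; it slides along the holder's +y with about 1.5 N of friction and stays where it is left.
- shutter_tab (a point): Centre of the upright blue tab on the shutter, by which it is pinched from above: 34 mm along the holder's x, 10 mm thick along the holder's y, its top 11 mm above this point. Same axes as the holder.
- cup_mid (a point): Centre, half-way up, of the sample cup: a white round vessel with a fixed white lid over a thin black seam, 44 mm in diameter, 72 mm high, about 160 g, upright on the bench; its lowest 12 mm taper to 40 mm. z is up along its axis; -x points along the red arrow on the lid. Fully home, this point is 36 mm above the socket floor and 42 mm of the cup stand above the block's top.
- arrow_tip (a point): Tip of the red arrow on top of the cup's lid, 19 mm from the cup's axis along its -x. At the start, seen from above, the arrow points 45 to 90 degrees anticlockwise from the direction of the index mark (to the right, seen by the robot); turning the cup clockwise brings it to the mark.
- conical_flask_2: A bystander: a glass conical flask, 63 mm wide, 100 mm high, right of the work; origin under its centre.
- dropper_bottle_2: A bystander: a white dropper bottle with a red cap, 33 mm wide, 104 mm high, near the robot; origin under its centre.
- dropper_bottle_0: A bystander: a brown dropper bottle with a black cap, 33 mm wide, 104 mm high, near the robot; origin under its centre.
Not all that is in view belongs to the job. Leave any purple look-alike of the part that bears cup_mid alone.

How it is judged:
On the way, in this order (a step that is already met when the one before it is completed fails the run):
1. the shutter is fully open (value of joint shutter above 0.075 m), for 0.2 s.
2. the cup stands upright in the mouth of the socket, at least 5 mm short of home, with its arrow at least 25 degrees to the right of the mark (horizontal distance between cup_mid and socket below 0.004 m and angle between cup_mid's own z axis and vertical below 0.15 rad and z of cup_mid in the frame of socket between 0.041 and 0.06 m and y of arrow_tip in the frame of socket below -0.0078 m), for 0.1 s.
At the end, for the whole second after the job is handed in: The shutter is open (at least 72 mm); the cup stands in the socket, on its axis within 3 mm, upright within 0.1 rad, its foot within 1.8 mm of the socket floor, and the arrow points at the index mark within 14 degrees (its tip no more than 4.7 mm to either side of the mark's centre line) (value of joint shutter above 0.072 m and horizontal distance between cup_mid and socket below 0.003 m and angle between cup_mid's own z axis and vertical below 0.1 rad and z of cup_mid in the frame of socket below 0.0378 m and x of arrow_tip in the frame of socket below 0 m and y of arrow_tip in the frame of socket between -0.0047 and 0.0047 m); the robot touches nothing.
It fails at once if the cup is tipped by more than 30 degrees (angle between cup_mid's own z axis and vertical above 0.52 rad).
It fails at once if the conical flask or a dropper bottle is knocked over (angle between any of conical_flask_2, dropper_bottle_2, dropper_bottle_0's own z axis and vertical above 0.5 rad).
It also fails if it takes over 64 s, if anything falls off the work surface, if the arm or the gripper's body presses on something with over 40 N, if the wrist force passes 120 N, or if a joint passes its speed limit or range.

### The arm

A 7-joint arm with a two-finger parallel gripper is mounted at the origin on the work surface; the furniture and walls round the work are solid. World frame = base frame: x ahead of the robot, y to its left, z up, the work surface at z = 0. Lengths are in m, angles in rad, forces in N, time in s.
With the tool pointing down it reaches from about 0.4 to 0.925 m from the base axis. Payload 5.6 kg.
Tool frame: the origin (TCP) lies at the very end of the fingers, on their centre line; the grasp point (between the pads) lies 19 mm behind it (bot.tcp_to_grasp is the distance from the TCP to the grasp point, in m); x points along the fingers, y is the direction in which the jaws open and shut, and the axes are right-handed (so a half turn about x gives the same grasp; the last joint's range is limited). The gripper opens to 85 mm and grips with 20 to 120 N. Pads are 22 mm wide; open, the fingers measure 114 mm over their backs; the gripper's body (76 mm by 85 mm) begins 54 mm behind the grasp point. The pads swing forward as they close: fully open they stand 13 mm farther back than shut.
Start: joints at [1.19, 0.468, -0.012, 1.603, 0.006, 1.071, -0.056], TCP at [0.215, -0.613, 0.231] pointing down, gripper open.
Joint ranges: [-2.53, 2.53], [-0.31, 2.02], [-1.57, 1.55], [0.28, 2.44], [-1.29, 4.43], [0.15, 1.84], [-2.92, 2.92]. Speed limits (rad/s): [2.57, 2.57, 3.14, 3.14, 3.14, 3.14, 3.14].

### API

Orientations are given as a unit quaternion [w, x, y, z].
In Python, from plant import bot gives the robot as it stands.
- The arm moves only by the shell command python3 -m creep 'ROWS' [OPENING]. ROWS is JSON, a list of rows, each a list of 4 numbers: the shift along the tool's x, y, z in mm, then the turn about the tool's x in rad. A call has 1 to 12 rows; each row is the pose to reach, as a shift and turn from the pose commanded when the call began, along the tool's axes at that moment; what a row does not reach only later rows make up. A row lasts 1/8 s, in which the tool goes at most 62.5 mm and 10.7 degrees, less where a joint would pass 70% of its speed; a pose out of reach is approached as far as the arm can. A call with a gripper value outside its range is refused whole. OPENING is the opening, from 0 (shut) to 1 (fully open), set as the call begins (- or left out, the last holds). The fingers move at their own pace and stop on an object; the grip force is fixed at half the most. Time passes only in rows, so rows that repeat a pose let the fingers close. It gives the time, the measured TCP pose, the force and the opening at its end, in the units of the state.
- bot.get_state(): the state, without advancing time (a new reading comes with each control period).
- bot.capture(name): name is "scene" or "top" or "wrist"; returns a dict with "img" (420x560x3 uint8, blue, green, red), "mtx" (3x3 intrinsics, pixels), "distortion" ([k1, k2, p1, p2, k3] as OpenCV has them; the pictures are not rectified), "extrinsics" (4x4, takes a point from camera to world coordinates). Camera axes: x right, y down, z forward; pixel columns grow to the right and rows downward; lengths in m; the calibration is good to about 2 mm. A picture is of the moment at which its call begins. There is no depth.
- bot.finish_job(): hands the job in, once; it reports no verdict.
The state is a dict: "time_s": time; "q": joint angles; "qd": joint speeds; "effort": joint torques, N m; "eef_pos": TCP position; "eef_rot": TCP orientation; "ft_force": force on the tool from outside, world axes, zero at the start; "wrist_torque": the same for the moment, N m; "grip_width": opening from 0.0 (shut) to 1.0 (fully open).
Only numpy, scipy, OpenCV 4.12 (cv2) and the standard library are available. Lean on these libraries where they do the work, as an engineer would, in place of code of your own. Each camera call takes 0.05 s, during which the arm holds its last target.

## Working session

There is one attempt and no reset: what is moved stays moved. The work goes in short steps, Python scripts to look and compute and a shell command to move; the robot and the scene stay as the last step left them, time stands still between calls to the robot, and variables do not carry over. Pictures are saved under pics/ and viewed, and the job is handed in when it is done.

```bash
mkdir -p pics; ls
cat > h.py <<'E'
import numpy as np, cv2
from plant import bot
def snap(name,fn):
    c=bot.capture(name); cv2.imwrite('pics/'+fn+'.png',c['img']); np.savez('pics/'+fn+'.npz',img=c['img'],mtx=c['mtx'],d=c['distortion'],E=c['extrinsics']); return c
def load(fn): return np.load('pics/'+fn+'.npz')
def pt(fn,u,v,z):
    c=load(fn); n=cv2.undistortPoints(np.array([[[u,v]]],float),c['mtx'],np.array(c['d'],float))[0,0]
    E=c['E']; d=E[:3,:3]@np.array([n[0],n[1],1]); o=E[:3,3]; return o+d*(z-o[2])/d[2]
def proj(fn,P):
    c=load(fn); Ei=np.linalg.inv(c['E']); r,_=cv2.Rodrigues(Ei[:3,:3])
    return cv2.projectPoints(np.array(P,float).reshape(-1,3),r,Ei[:3,3],c['mtx'],np.array(c['d'],float))[0].reshape(-1,2)
def crop(fn,u0,v0,u1,v1,s,out):
    im=load(fn)['img'][v0:v1,u0:u1]; cv2.imwrite('pics/'+out+'.png',cv2.resize(im,None,fx=s,fy=s,interpolation=cv2.INTER_CUBIC))
E
python3 - <<'E'
from h import *
for n in ['scene','top','wrist']: 
    c=snap(n,n+'0'); print(n,c['extrinsics'].round(3).tolist(),c['mtx'][0][0])
s=bot.get_state(); print({k:np.round(v,4) for k,v in s.items()},bot.tcp_to_grasp)
E
```

```text
pics
scene [[-0.783, -0.475, 0.402, 0.096], [-0.622, 0.6, -0.503, 0.279], [-0.002, -0.644, -0.765, 0.747], [0.0, 0.0, 0.0, 1.0]] 390.9212678181556
top [[0.027, -0.975, 0.219, 0.234], [-1.0, -0.026, 0.01, -0.139], [-0.005, -0.219, -0.976, 0.994], [0.0, 0.0, 0.0, 1.0]] 397.8018402636202
wrist [[0.331, -0.901, -0.281, 0.286], [-0.944, -0.316, -0.098, -0.589], [-0.001, 0.298, -0.955, 0.374], [0.0, 0.0, 0.0, 1.0]] 378.71199750218625
{'time_s': np.float64(0.15), 'q': array([ 1.19  ,  0.4682, -0.0116,  1.6034,  0.006 ,  1.0714, -0.0563]), 'qd': array([ 0.0006, -0.0026, -0.0017, -0.0018, -0.0003, -0.0002,  0.0008]), 'effort': array([-1.00000e-04, -5.32795e+01,  2.09000e-02, -2.51554e+01,
        1.14000e-02,  5.50000e-03, -0.00000e+00]), 'eef_pos': array([ 0.2152, -0.6129,  0.2305]), 'eef_rot': array([-0.1184, -0.6969, -0.1193,  0.6972]), 'ft_force': array([-0.6756,  0.0252, -0.6969]), 'wrist_torque': array([-0.0118,  0.0375, -0.0132]), 'grip_width': np.float64(1.0004)} 0.0187
```

View pics/scene0.png

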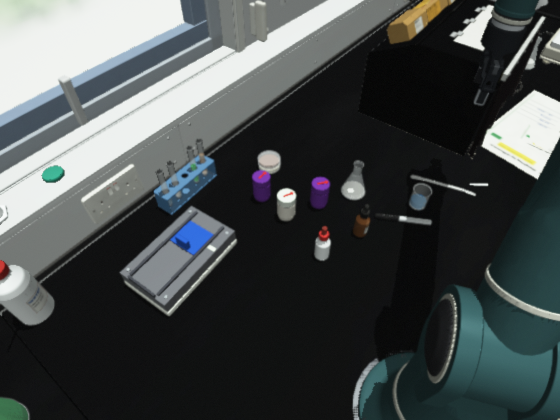

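View pics/top0.png

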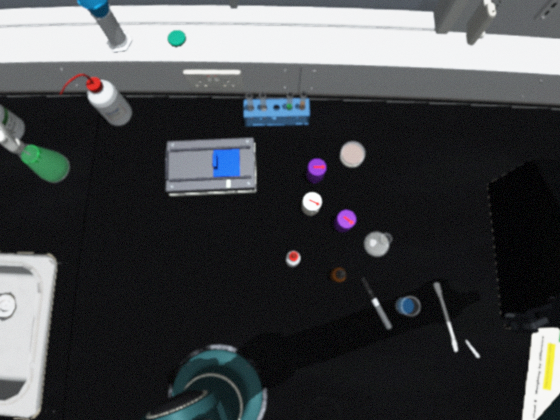

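View pics/wrist0.png

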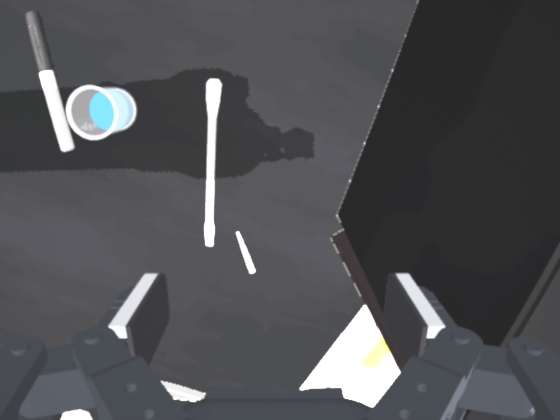

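Run:
```python
from h import *
crop('top0',150,120,410,300,3,'top0c')
crop('scene0',110,130,400,320,2.7,'scene0c')
```

```text
(no output)
```

View pics/top0c.png

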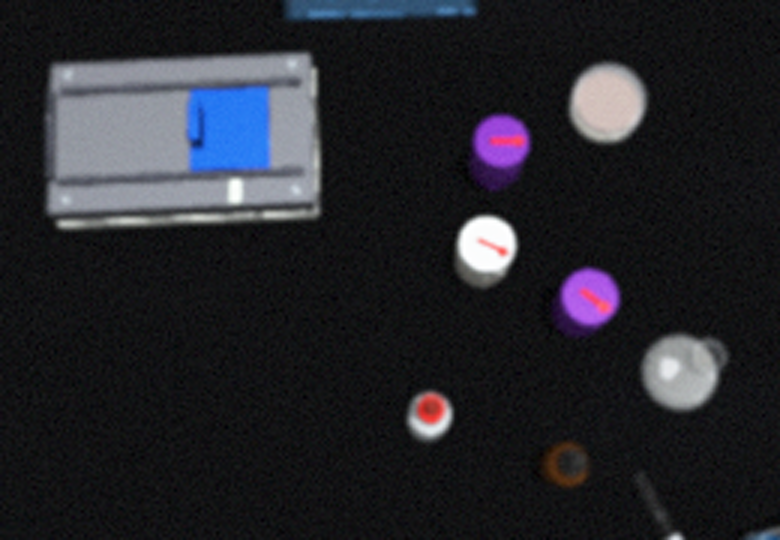

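View pics/scene0c.png

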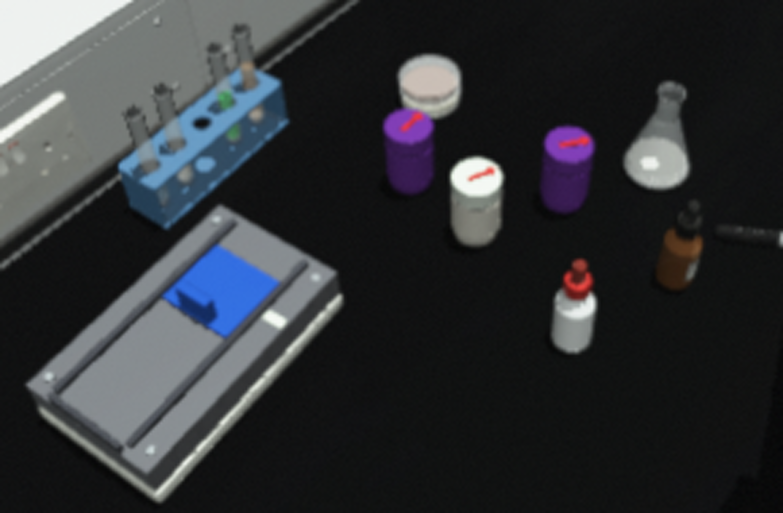

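Run:
```python
from h import *
def t(u,v,z): return pt('top0',150+(u+.5)/3-.5,120+(v+.5)/3-.5,z)
def s(u,v,z): return pt('scene0',110+(u+.5)/2.7-.5,130+(v+.5)/2.7-.5,z)
print('corners top',[t(*p,.05)[:2].round(4) for p in [(50,65),(310,54),(319,206),(48,214)]])
print('corners scene',[s(*p,.05)[:2].round(4) for p in [(28,385),(220,207),(338,270),(152,468)]])
print('mark top',t(235,191,.05).round(4),'scene',s(275,319,.05).round(4))
print('tab', t(195,124,.065).round(4))
print('cup',t(487,244,.072).round(4),s(476,176,.072).round(4))
print('tip',t(507,253,.072).round(4),s(494,172,.072).round(4), 'tail',t(478,240,.072).round(4),s(469,180,.072).round(4))
print('purp',t(500,140,.072).round(4),t(590,297,.072).round(4),'flask',t(680,375,.03).round(4),'bot2',t(431,405,.1).round(4),t(570,462,.1).round(4))
st=bot.get_state()
from scipy.spatial.transform import Rotation as R
q=st['eef_rot']; print(R.from_quat([q[1],q[2],q[3],q[0]]).as_matrix().round(3))
```

```text
corners top [array([0.6142, 0.1566]), array([ 0.6288, -0.0647]), array([ 0.4954, -0.0775]), array([0.483 , 0.1461])]
corners scene [array([0.6105, 0.1564]), array([ 0.6254, -0.0606]), array([ 0.4984, -0.0738]), array([0.4829, 0.1427])]
mark top [ 0.5065 -0.0077  0.05  ] scene [ 0.5047 -0.0062  0.05  ]
tab [0.5587 0.0264 0.065 ]
cup [ 0.4615 -0.2138  0.072 ] [ 0.461  -0.2117  0.072 ]
tip [ 0.4545 -0.2298  0.072 ] [ 0.4516 -0.225   0.072 ] tail [ 0.4645 -0.2067  0.072 ] [ 0.4629 -0.2043  0.072 ]
purp [ 0.5487 -0.2238  0.072 ] [ 0.4206 -0.2955  0.072 ] flask [ 0.3661 -0.3757  0.03  ] bot2 [ 0.3293 -0.1706  0.1   ] [ 0.2894 -0.2747  0.1   ]
[[-0.001  0.331 -0.943]
 [ 0.001 -0.943 -0.331]
 [-1.    -0.001  0.   ]]
```

Candidates: the white cup with the red arrow at top px (312,201), and purple look-alikes at (317,167) and (347,219). The cream dish at (352,154) has no arrow. The white one, with its seam visible in the scene crop, is the sample cup. Its arrow points right, about 65° from the mark direction. The shutter tab is at about (215,161), and the mark is at (228,184).

```bash
cat >> h.py <<'E'
from scipy.spatial.transform import Rotation as Rn
def tool():
    s=bot.get_state(); q=s['eef_rot']; return np.array(s['eef_pos']),Rn.from_quat([q[1],q[2],q[3],q[0]]).as_matrix(),s
def go(P,ang=None):
    "shift mm in tool axes to P, turn to jaw angle ang (deg, world, mod 180)"
    p,R,s=tool(); d=R.T@(np.array(P)-p)*1000; a=np.degrees(np.arctan2(R[1,1],R[0,1]))
    th=0 if ang is None else (a-ang+90)%180-90
    print('shift',d.round(1),'turn',round(np.radians(th),4),'deg now',round(a,1),'tcp',p.round(4),'F',np.round(s['ft_force'],1),'t',s['time_s'],'g',round(s['grip_width'],3),'q',np.round(s['q'],2), 'tilt',R[:,0].round(3))
E
python3 -c "
from h import *
go([.5587,.0264,.2],-85.7)"
```

```text
shift [  31.2 -489.3 -535.9] turn 0.2627 deg now -70.6 tcp [ 0.2152 -0.6129  0.2305] F [-0.7  0.  -0.7] t 0.15 g 1.0 q [ 1.19  0.47 -0.01  1.6   0.01  1.07 -0.06] tilt [-0.001  0.001 -1.   ]
```

```bash
python3 -m creep '[[0,-20,-22,0.01],[0,-60,-66,0.04],[0,-100,-110,0.06],[2,-142,-155,0.08],[5,-184,-201,0.1],[8,-226,-247,0.12],[11,-268,-293,0.14],[14,-310,-339,0.17],[17,-352,-385,0.19],[20,-394,-431,0.22],[25,-436,-477,0.24],[28,-470,-515,0.26]]' 1
python3 -c "
from h import *
snap('wrist','w1')
go([.5587,.0264,.2],-85.7)"
```

```text
time_s: 1.65
eef_pos: [0.5462, 0.0033, 0.203]
eef_rot: [-0.028, -0.707, -0.028, 0.707]
ft_force: [-0.5, -1.0, 0.5]
grip_width: 0.997
shift [  3.1 -14.7 -11.4] turn 0.0103 deg now -85.1 tcp [0.5486 0.0108 0.203 ] F [2.8 5.2 0.9] t 1.7 g 1.003 q [ 0.19  0.36 -0.33  1.86  0.13  0.94 -1.68] tilt [ 0.003  0.005 -1.   ]
```

View pics/w1.png

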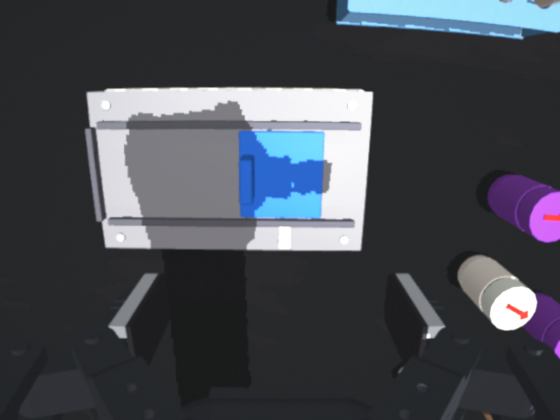

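Run:
```python
from h import *
snap('wrist','w2')
crop('w2',60,60,400,300,2.3,'w2c')
crop('w2',420,140,560,380,2.5,'w2d')
print(tool()[0])
```

```text
[0.54705235 0.00767506 0.20291554]
```

View pics/w2c.png

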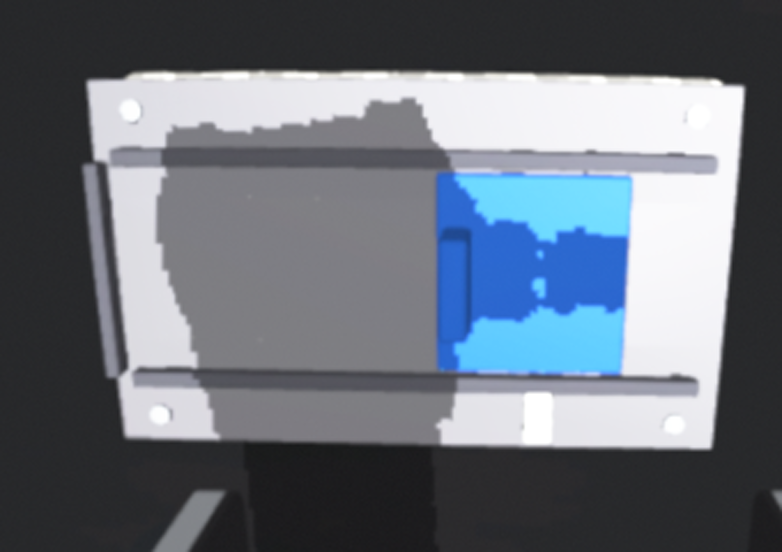

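View pics/w2d.png

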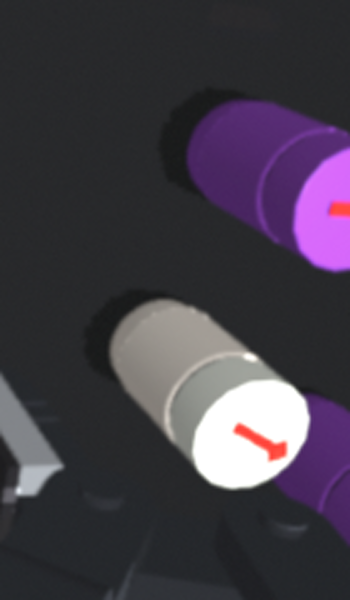

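Run:
```python
from h import *
def w(u,v,z): return pt('w2',60+(u+.5)/2.3-.5,60+(v+.5)/2.3-.5,z)
def w2(u,v,z): return pt('w2',420+(u+.5)/2.5-.5,140+(v+.5)/2.5-.5,z)
from scipy.optimize import least_squares
Hc=np.array([(67,157),(67,-67),(-67,-67),(-67,157)])/1000
W=np.array([w(*p,.05)[:2] for p in [(88,80),(744,88),(712,448),(125,437)]]);print(W.round(4))
f=lambda x:(np.array([x[0]+np.cos(x[2])*Hc[:,0]-np.sin(x[2])*Hc[:,1],x[1]+np.sin(x[2])*Hc[:,0]+np.cos(x[2])*Hc[:,1]]).T-W).ravel()
r=least_squares(f,[.55,0,0]);print('socket',r.x.round(4),np.degrees(r.x[2]),(r.fun*1000).round(1))
m=w(538,418,.05);print('mark',m.round(4), 'bearing from socket', np.degrees(np.arctan2(*(m[:2]-r.x[:2])[::-1])))
for z in (.06,.065,.07): print(z,'tabtop', w(456,286,z).round(4), [w(*p,z)[:2].round(4) for p in[(442,240),(468,240),(466,343),(440,343)]])
print('cup',w2(251,434,.072).round(4),'tip',w2(289,454,.072).round(4),'tail',w2(236,428,.072).round(4))
c=r.x;print('shutter corners',[w(*p,.053)[:2].round(4) for p in [(437,173),(632,177),(622,375),(438,371)]])
```

```text
[[ 0.6109  0.155 ]
 [ 0.6256 -0.0652]
 [ 0.4959 -0.0744]
 [ 0.4805  0.1464]]
socket [ 0.5563 -0.0044  0.0681] 3.899489153245372 [ 1.5  1.8  2.1 -1.5 -1.9 -1.4 -1.7  1.2]
mark [ 0.5025 -0.0083  0.05  ] bearing from socket -175.89674867436855
0.06 tabtop [0.552  0.0249 0.06  ] [array([0.5674, 0.0307]), array([0.5681, 0.022 ]), array([0.5322, 0.02  ]), array([0.5314, 0.029 ])]
0.065 tabtop [0.5533 0.0247 0.065 ] [array([0.5684, 0.0304]), array([0.5691, 0.0219]), array([0.5337, 0.0199]), array([0.533 , 0.0287])]
0.07 tabtop [0.5545 0.0246 0.07  ] [array([0.5693, 0.0301]), array([0.57  , 0.0218]), array([0.5353, 0.0199]), array([0.5346, 0.0285])]
cup [ 0.4587 -0.2143  0.072 ] tip [ 0.4509 -0.2328  0.072 ] tail [ 0.4609 -0.2076  0.072 ]
shutter corners [array([0.5886, 0.0343]), array([ 0.593, -0.031]), array([ 0.5228, -0.0364]), array([0.5186, 0.0293])]
```

```bash
python3 -c "
from h import *
go([.5545,.0248,.060],-86.1)"
```

```text
shift [143.  -15.9  -8.7] turn 0.0186 deg now -85.0 tcp [0.5471 0.0077 0.2029] F [-0.6  0.6 -0.1] t 1.75 g 1.003 q [ 0.19  0.35 -0.33  1.87  0.13  0.94 -1.68] tilt [ 0.001  0.004 -1.   ]
```

```bash
python3 -m creep '[[30,-16,-9,0.018],[70,-16,-9,0.018],[100,-16,-9,0.018],[125,-16,-9,0.018],[138,-16,-9,0.018],[138,-16,-9,0.018]]' 0.6
python3 -c "
from h import *
snap('wrist','w3')
go([.5545,.0248,.060],-86.1)"
```

```text
time_s: 2.5
eef_pos: [0.5527, 0.017, 0.0646]
eef_rot: [-0.021, -0.706, -0.021, 0.707]
ft_force: [-1.0, 0.1, 0.8]
grip_width: 0.602
shift [ 5.5 -7.5 -1.5] turn -0.0086 deg now -86.6 tcp [0.5534 0.0172 0.0655] F [ 0.5 -0.1  0.1] t 2.55 g 0.597 q [ 0.12  0.56 -0.27  1.94  0.23  0.68 -1.8 ] tilt [ 0. -0. -1.]
```

View pics/w3.png

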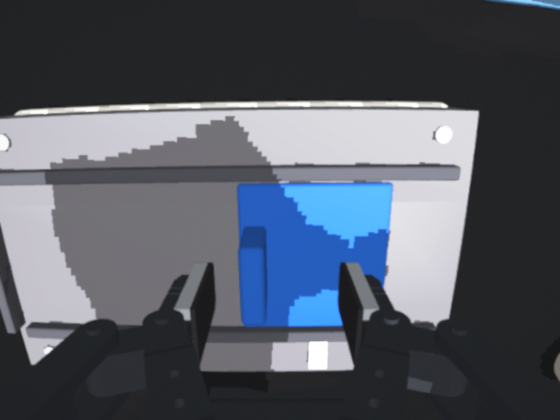

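```bash
python3 -m creep '[[4,-8,-1,0],[5,-8,-1,0],[5,-8,-1,0],[5,-8,-1,0]]' 
python3 -m creep '[[0,0,0,0],[0,0,0,0],[0,0,0,0],[0,0,0,0],[0,0,0,0]]' 0
python3 -c "
from h import *
snap('wrist','w4')
go([.5545,.0248,.060],-86.1)"
```

```text
time_s: 3.05
eef_pos: [0.5539, 0.0254, 0.0605]
eef_rot: [0.021, 0.707, 0.021, -0.707]
ft_force: [0.2, 0.8, -0.2]
grip_width: 0.601
time_s: 3.68
eef_pos: [0.5539, 0.0255, 0.0605]
eef_rot: [0.021, 0.707, 0.021, -0.707]
ft_force: [-0.1, -0.3, 3.0]
grip_width: 0.101
shift [ 0.4  0.7 -0.6] turn -0.008 deg now -86.6 tcp [0.5539 0.0255 0.0604] F [-1.1 -0.8  3.3] t 3.725 g 0.103 q [ 0.11  0.57 -0.27  1.94  0.23  0.67 -1.82] tilt [ 0. -0. -1.]
```

View pics/w4.png

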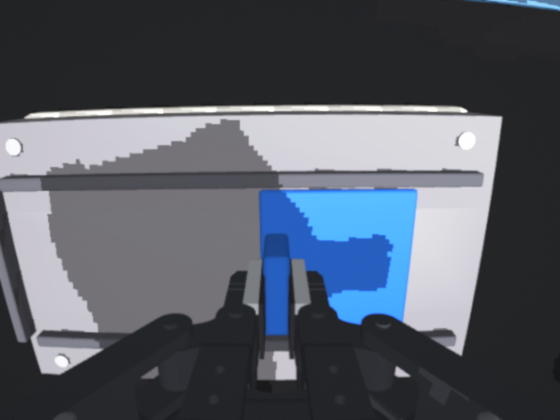

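The tab is pinched: opening 0.10, and the pads sit either side of the tab at px (277,295). Now I slide it open.

```bash
python3 -m creep '[[0,-10,0,0],[0,-25,0,0],[0,-42,0,0],[0,-58,0,0],[0,-72,0,0],[0,-80,0,0],[0,-84,0,0],[0,-86,0,0],[0,-86,0,0]]'
python3 -c "
from h import *
snap('wrist','w5')
go([.5545,.0248,.060],-86.1)"
```

```text
time_s: 4.85
eef_pos: [0.5481, 0.1078, 0.0603]
eef_rot: [-0.022, -0.706, -0.019, 0.708]
ft_force: [-3.4, -10.6, 9.3]
grip_width: 0.102
shift [ 0.8 83.3 -1.5] turn -0.0101 deg now -86.7 tcp [0.5482 0.1079 0.0603] F [ -1.9 -11.    9.1] t 4.9 g 0.103 q [-0.05  0.57 -0.27  1.93  0.24  0.68 -1.97] tilt [-0.002 -0.005 -1.   ]
```

View pics/w5.png

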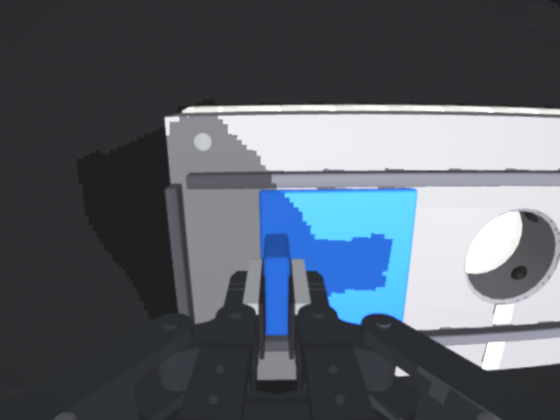

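```bash
python3 -m creep '[[0,2,0,0],[0,2,0,0],[0,2,0,0],[0,2,0,0]]' 0.5
python3 -m creep '[[-15,2,0,0],[-50,10,0,0],[-100,50,0,0],[-140,100,0,0],[-140,105,0,0],[-140,105,0,0]]' 1
python3 -c "
from h import *
snap('wrist','w6')
go([.5545,.0248,.060],-86.1)"
```

```text
time_s: 5.4
eef_pos: [0.5487, 0.1099, 0.0601]
eef_rot: [-0.021, -0.707, -0.021, 0.707]
ft_force: [0.7, 0.0, -0.1]
grip_width: 0.499
time_s: 6.15
eef_pos: [0.5549, 0.0043, 0.2007]
eef_rot: [0.021, 0.707, 0.021, -0.707]
ft_force: [-0.3, 1.4, -1.0]
grip_width: 1.0
shift [140.  -19.1  -1.4] turn -0.0075 deg now -86.5 tcp [0.5544 0.0055 0.1999] F [-0.8  0.5 -0.2] t 6.2 g 0.998 q [ 0.18  0.37 -0.31  1.85  0.13  0.94 -1.7 ] tilt [-0.001  0.001 -1.   ]
```

View pics/w6.png

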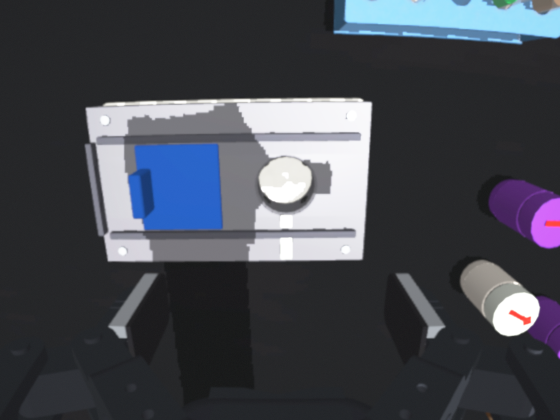

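Run:
```python
from h import *
snap('wrist','w7')
crop('w7',220,130,380,270,5,'w7c'); print(tool()[0])
```

```text
[0.55421216 0.0060985  0.19947824]
```

View pics/w7c.png

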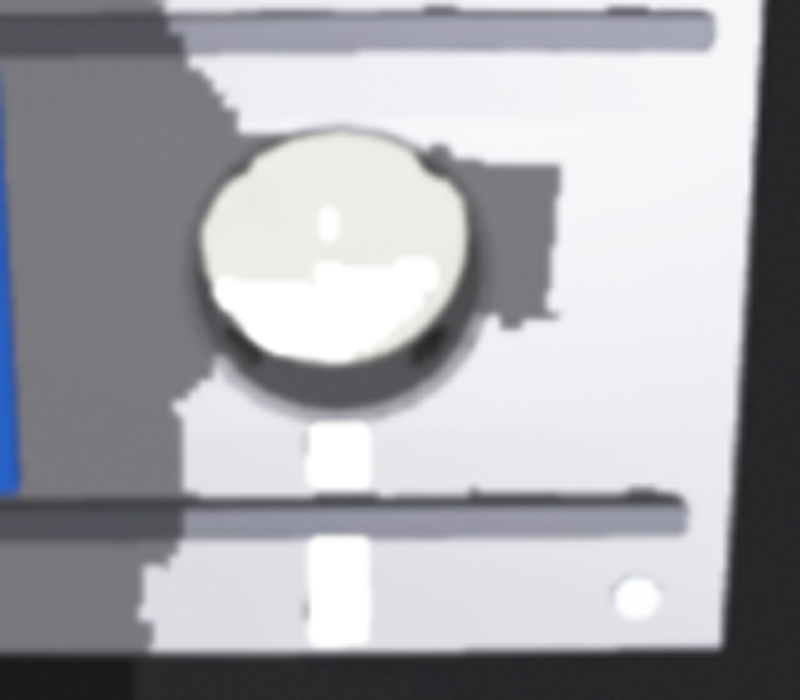

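```bash
cat >> h.py <<'E'
def fitcirc(P,r):
    from scipy.optimize import least_squares
    P=np.array(P)[:,:2]; q=least_squares(lambda x:np.hypot(*(P-x).T)-r,P.mean(0)); return q.x,q.fun*1000
E
python3 - <<'E'
from h import *
def w(u,v,z): return pt('w7',220+(u+.5)/5-.5,130+(v+.5)/5-.5,z)
P=[w(*p,.05) for p in [(193,262),(487,262),(340,124),(341,416),(238,160),(440,378),(235,376)]]
c,r=fitcirc(P,.023); print(c.round(4),r.round(1), (np.hypot(*(np.array(P)[:,:2]-c).T)*1000).round(1))
for p in [(340,425),(339,592),(339,640)]:
    m=w(*p,.05)[:2]-c; print('mark',m.round(4),np.degrees(np.arctan2(m[1],m[0])))
for rr in (.023,):
    t=np.linspace(0,2*np.pi,60); Q=proj('w7',np.c_[c[0]+rr*np.cos(t),c[1]+rr*np.sin(t),0*t+.05])
im=cv2.imread('pics/w7c.png')
cv2.polylines(im,[((Q-[220,130]+.5)*5-.5).astype(int)],True,(0,0,255),1); cv2.imwrite('pics/w7o.png',im)
E
```

```text
[ 0.5572 -0.0042] [0.2 0.8 1.1 0.9 1.3 1.1 0.8] [23.2 23.8 24.1 23.9 24.3 24.1 23.8]
mark [-0.0253 -0.002 ] -175.37393600632168
mark [-0.0549 -0.0039] -175.89708283681716
mark [-0.0638 -0.0046] -175.9127873891521
```

View pics/w7o.png

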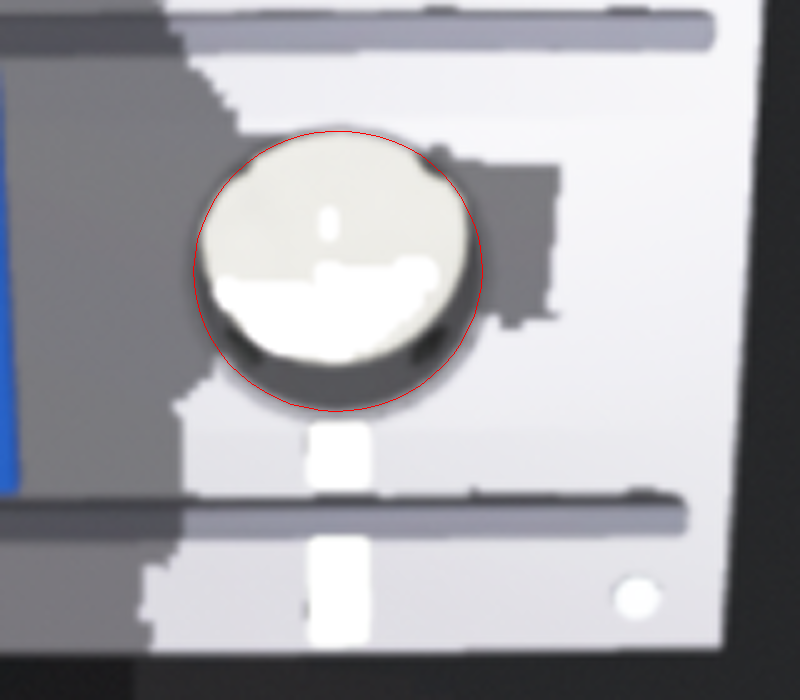

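```bash
python3 -c "
from h import *
go([.459,-.2143,.2],-61)"
```

```text
shift [ -0.5 214.1 108.6] turn -0.4445 deg now -86.5 tcp [0.5542 0.0061 0.1995] F [-0.4 -0.5 -0.5] t 6.25 g 0.997 q [ 0.18  0.37 -0.31  1.85  0.13  0.94 -1.7 ] tilt [-0.002  0.001 -1.   ]
```

```bash
python3 -m creep '[[0,20,10,-0.05],[0,60,30,-0.15],[0,105,53,-0.25],[0,150,76,-0.35],[0,190,97,-0.42],[0,210,106,-0.445],[0,214,109,-0.445],[0,214,109,-0.445],[0,214,109,-0.445]]'
python3 -c "
from h import *
snap('wrist','w8')
crop('w8',180,130,420,330,3.3,'w8c')
go([.459,-.2143,.2],-61)"
```

```text
time_s: 7.38
eef_pos: [0.4597, -0.2138, 0.2]
eef_rot: [0.177, 0.684, 0.178, -0.684]
ft_force: [0.2, -0.2, 0.0]
grip_width: 0.998
shift [ 0.1 -0.1  0.7] turn 0.0011 deg now -60.9 tcp [ 0.4597 -0.214   0.2001] F [ 0.7 -0.5 -0.7] t 7.425 g 1.003 q [ 0.63  0.29 -0.3   1.96  0.11  0.91 -0.79] tilt [-0.     0.001 -1.   ]
```

View pics/w8.png

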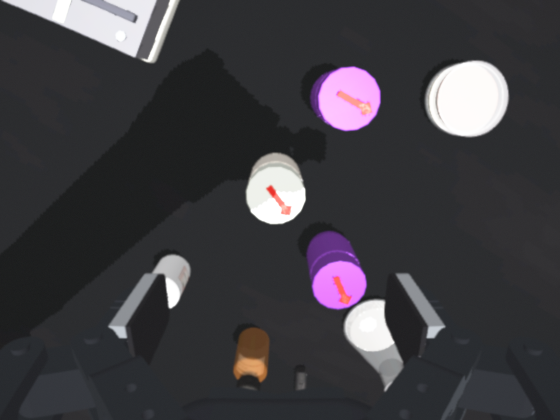

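View pics/w8c.png

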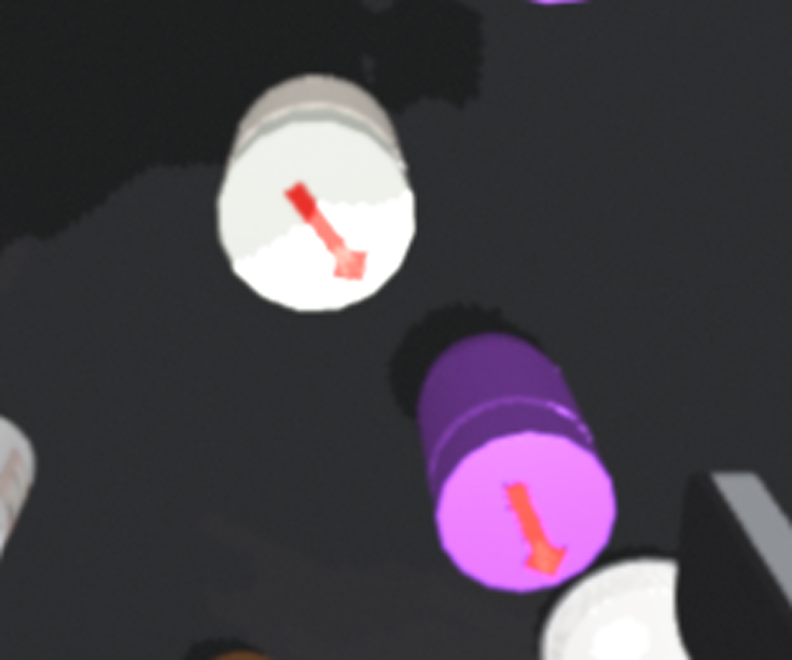

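Run:
```python
from h import *
def w(u,v,z): return pt('w8',180+(u+.5)/3.3-.5,130+(v+.5)/3.3-.5,z)
P=[w(*p,.072) for p in [(218,208),(415,208),(316,311),(317,117),(246,281),(386,281)]]
c,r=fitcirc(P,.022);print('cup',c.round(4),(r+22).round(1))
t=w(361,279,.072)[:2];l=w(296,187,.072)[:2]
for a,b in((t,l),(t,c)): d=a-b;print(np.degrees(np.arctan2(d[1],d[0])),np.hypot(*d))
print('purpB',w(525,511,.072).round(4))
go([c[0],c[1],.044],-61)
```

```text
cup [ 0.4588 -0.2143] [22.2 22.3 22.6 22.8 22.2 22.1]
-116.71530337191152 0.026265204060793093
-116.33095278525106 0.018007256004129387
purpB [ 0.4182 -0.2953  0.072 ]
shift [ 1.561e+02 -1.000e-01  1.000e+00] turn 0.0011 deg now -60.9 tcp [ 0.4597 -0.214   0.2001] F [ 0.7 -0.5 -0.7] t 7.425 g 1.003 q [ 0.63  0.29 -0.3   1.96  0.11  0.91 -0.79] tilt [-0.     0.001 -1.   ]
```

```bash
python3 -m creep '[[25,0,1,0],[70,0,1,0],[115,0,1,0],[145,0,1,0],[158,0,1,0],[162,0,1,0],[162,0,1,0],[162,0,1,0]]'
python3 -c "
from h import *
snap('wrist','w9')
go([.4588,-.2143,.038],-61)"
```

```text
time_s: 8.43
eef_pos: [0.459, -0.2164, 0.0394]
eef_rot: [0.177, 0.685, 0.176, -0.684]
ft_force: [0.7, -0.2, 0.1]
grip_width: 1.0
shift [ 1.3 -1.9 -1. ] turn -0.0015 deg now -61.1 tcp [ 0.4588 -0.2164  0.0393] F [-0.3  0.2 -0.4] t 8.475 g 1.003 q [ 0.57  0.54 -0.23  2.06  0.23  0.56 -0.89] tilt [ 0.002 -0.001 -1.   ]
```

View pics/w9.png

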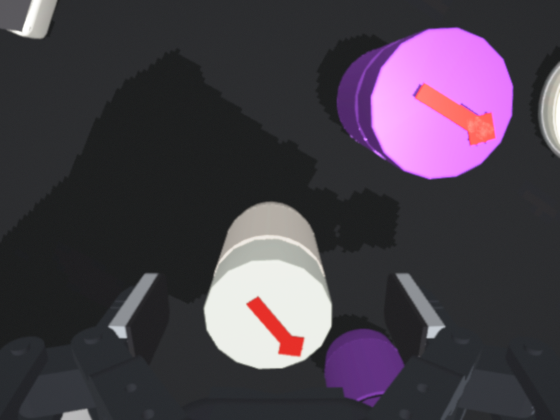

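Run:
```python
from h import *
P=[pt('w9',*p,.072) for p in [(204,309),(332,309),(268,369),(268,258)]]
c,r=fitcirc(P,.022);print('cup',c.round(4),(r+22).round(1))
t=pt('w9',300,356,.072)[:2];l=pt('w9',252,300,.072)[:2]
for a,b in((t,l),(t,c)): d=a-b;print(np.degrees(np.arctan2(d[1],d[0])),np.hypot(*d))
go([c[0],c[1],.038],-61)
```

```text
cup [ 0.4584 -0.2141] [21.9 21.9 22.2 22.2]
-115.41924219918629 0.028458227545624118
-116.52766207722539 0.01988968542083995
shift [ 1.3 -2.2 -0.7] turn -0.0015 deg now -61.1 tcp [ 0.4588 -0.2164  0.0393] F [-0.3  0.2 -0.4] t 8.475 g 1.003 q [ 0.57  0.54 -0.23  2.06  0.23  0.56 -0.89] tilt [ 0.002 -0.001 -1.   ]
```

```bash
python3 -m creep '[[1,-2,-0.7,0],[1,-2,-0.7,0],[1,-2,-0.7,0]]'
python3 -m creep '[[0,0,0,0],[0,0,0,0],[0,0,0,0],[0,0,0,0],[0,0,0,0],[0,0,0,0]]' 0.2
python3 -c "
from h import *
snap('wrist','w10')
go([.4584,-.2141,.038],-61)"
```

```text
time_s: 8.85
eef_pos: [0.4578, -0.214, 0.0373]
eef_rot: [0.177, 0.685, 0.177, -0.685]
ft_force: [0.7, -0.0, 0.4]
grip_width: 1.0
time_s: 9.6
eef_pos: [0.4578, -0.214, 0.0375]
eef_rot: [-0.177, -0.685, -0.177, 0.685]
ft_force: [-1.8, 0.5, 5.6]
grip_width: 0.501
shift [-0.5  0.4 -0.5] turn -0.0014 deg now -61.1 tcp [ 0.4578 -0.214   0.0375] F [-1.7  1.4  6. ] t 9.65 g 0.5 q [ 0.56  0.54 -0.23  2.06  0.23  0.56 -0.9 ] tilt [-0. -0. -1.]
```

View pics/w10.png

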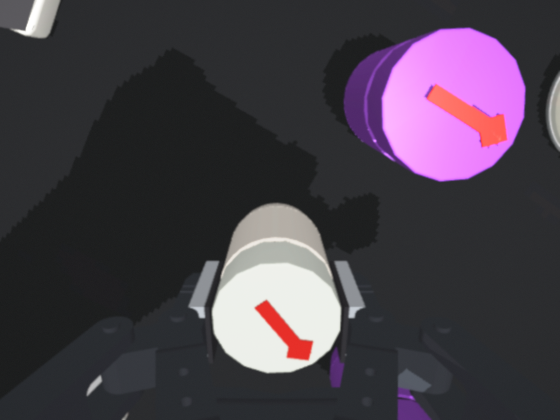

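```bash
python3 - <<'E'
from h import *
crop('w10',190,190,370,390,3.5,'w10c')
P=[pt('w10',*p,.072) for p in [(213,314),(341,314),(277,373),(277,263)]]
c,r=fitcirc(P,.022);p,R,s=tool();print('cup',c.round(4),(r+22).round(1),'in tool',(R.T@(np.r_[c,.072]-p)*1000).round(1))
E
python3 -m creep '[[-20,0,0,0],[-60,0,0,0],[-105,0,0,0],[-120,0,0,0],[-120,0,0,0]]'
python3 -c "
from h import *
snap('wrist','w11')
go([.5570,-.0042,.15],-61)"
```

```text
cup [ 0.4583 -0.2147] [21.7 21.7 21.8 21.9] in tool [-34.5   0.9  -0.1]
time_s: 10.28
eef_pos: [0.4579, -0.2142, 0.1574]
eef_rot: [0.177, 0.685, 0.176, -0.684]
ft_force: [-0.5, 0.6, -2.8]
grip_width: 0.499
shift [   6.2 -135.3 -188.8] turn -0.0016 deg now -61.1 tcp [ 0.4571 -0.2139  0.1563] F [-0.1  0.5 -2.3] t 10.325 g 0.503 q [ 0.62  0.35 -0.3   2.    0.14  0.81 -0.82] tilt [-0.001  0.    -1.   ]
```

View pics/w10c.png

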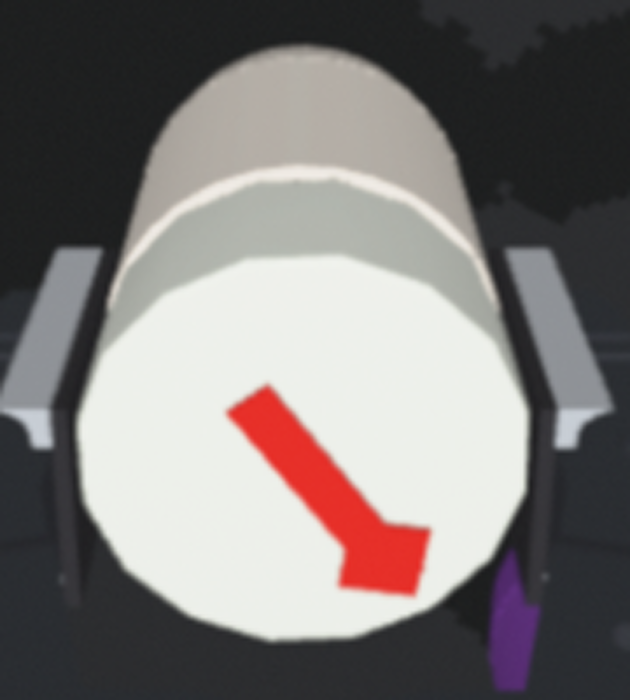

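View pics/w11.png

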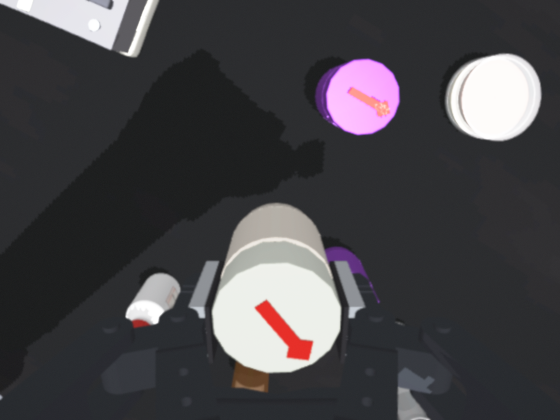

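```bash
python3 -m creep '[[0,-15,-22,0],[0,-40,-55,0],[0,-68,-95,0],[5,-98,-137,0],[15,-122,-170,0],[25,-133,-186,0],[36,-135,-189,0],[36,-135,-189,0],[36,-135,-189,0],[36,-135,-189,0]]'
python3 -c "
from h import *
snap('wrist','w12');snap('scene','s12');snap('top','t12')
crop('s12',100,130,350,320,3,'s12c')
go([.5570,-.0042,.12],-61)"
```

```text
time_s: 11.58
eef_pos: [0.558, -0.0056, 0.1217]
eef_rot: [0.176, 0.685, 0.176, -0.685]
ft_force: [-0.7, -0.2, -2.2]
grip_width: 0.497
shift [ 1.7 -1.2  0.6] turn -0.0023 deg now -61.1 tcp [ 0.5581 -0.005   0.1217] F [-0.2 -0.1 -1.8] t 11.725 g 0.502 q [ 0.22  0.48 -0.34  1.9   0.22  0.79 -1.31] tilt [ 0.001 -0.    -1.   ]
```

View pics/w12.png

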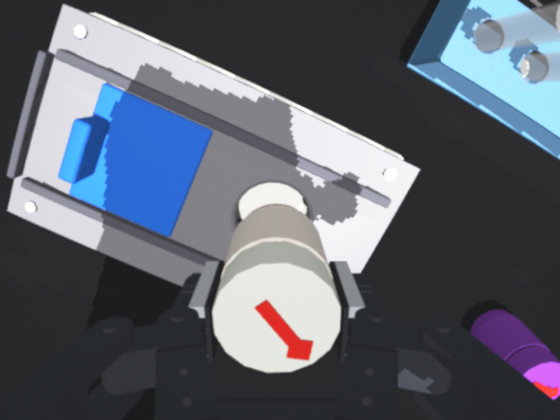

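View pics/s12c.png

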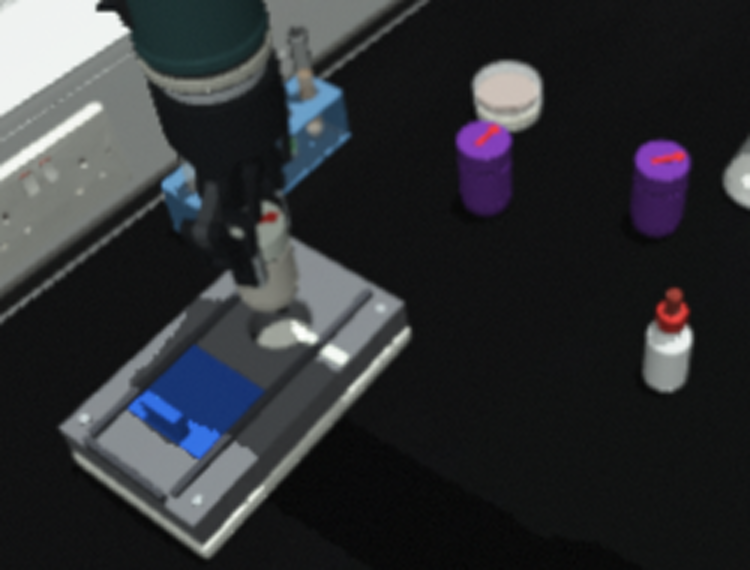

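Run:
```python
from h import *
crop('w12',200,150,360,300,5,'w12c')
crop('t12',150,120,300,220,5,'t12c')
```

View pics/w12c.png

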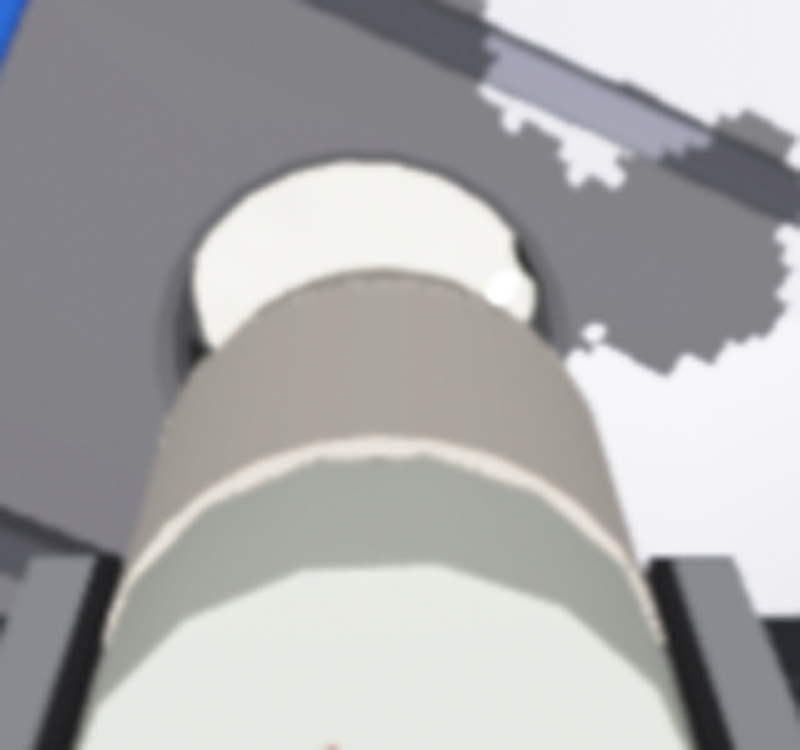

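View pics/t12c.png

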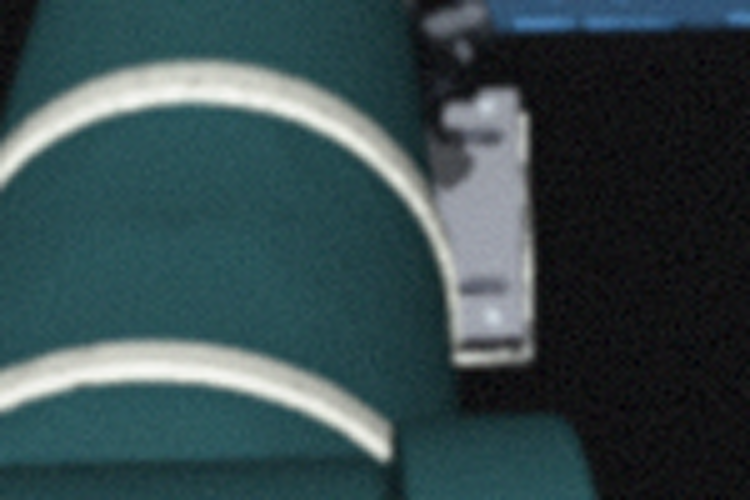

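Run:
```python
from h import *
from scipy.optimize import least_squares
def w(u,v,z): return pt('w12',200+(u+.5)/5-.5,150+(v+.5)/5-.5,z)
A=[(160,345),(190,258),(250,190),(300,166),(370,157),(440,167),(500,203),(548,265),(570,345)]
P=np.array([w(*a,.05)[:2] for a in A])
for r in (.023,.024,.0245): c,f=fitcirc(P,r); print('hole',c.round(4),r,f.round(1))
q=least_squares(lambda x:np.hypot(*(P-x[:2]).T)-x[2],[.557,-.004,.023]);print('free',q.x.round(4))
p,R,s=tool()
L=[pt('w12',*a,p[2]+.0345) for a in [(213,314),(341,314),(277,373),(277,263)]]
c2,f=fitcirc(L,.022);print('lid',c2.round(4),f.round(1),'tcp',p.round(4))
# overlay
im=cv2.resize(load('w12')['img'][150:300,200:360],None,fx=5,fy=5,interpolation=cv2.INTER_CUBIC)
t=np.linspace(0,2*np.pi,80)
def circ(c,r,z,col):
    Q=proj('w12',np.c_[c[0]+r*np.cos(t),c[1]+r*np.sin(t),0*t+z]); cv2.polylines(im,[((Q-[200,150]+.5)*5-.5).astype(int)],True,col,1)
f0=p[2]-.0375
circ(c,.0245,.05,(0,0,255)); circ(c,.023,.05,(0,255,255)); circ(c2,.022,f0+.072,(255,0,0)); circ(c2,.022,f0+.012,(0,255,0)); circ(c2,.02,f0,(255,0,255))
cv2.imwrite('pics/w12o.png',im)
```

```text
hole [ 0.5581 -0.004 ] 0.023 [ 1.9  0.3  0.1 -0.1 -0.4  0.1  0.2  0.5  1.5]
hole [ 0.557  -0.0046] 0.024 [ 0.8 -0.2  0.  -0.  -0.2  0.2  0.1  0.1  0.5]
hole [ 0.5565 -0.0049] 0.0245 [ 0.4 -0.4  0.   0.  -0.1  0.3  0.1 -0.1  0.1]
free [ 0.5564 -0.0049  0.0246]
lid [ 0.5585 -0.0062] [-0.4 -0.4 -0.2 -0.1] tcp [ 0.5581 -0.005   0.1217]
```

View pics/w12o.png

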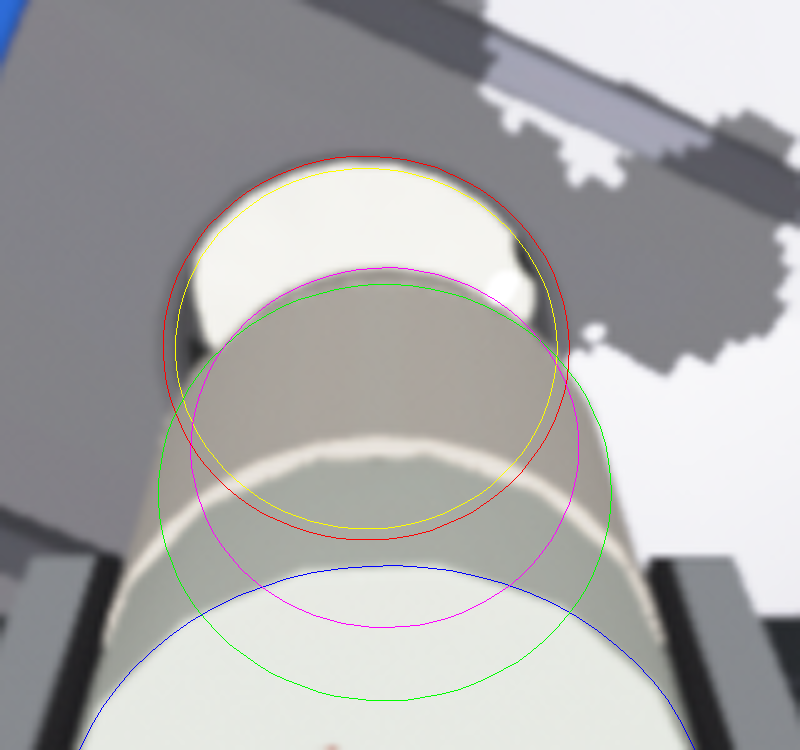

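```bash
python3 -c "
from h import *
go([.5563,-.0036,.075],-61)"
```

```text
shift [46.7 -2.1  0.9] turn -0.0023 deg now -61.1 tcp [ 0.5581 -0.005   0.1217] F [-0.2 -0.1 -1.8] t 11.725 g 0.502 q [ 0.22  0.48 -0.34  1.9   0.22  0.79 -1.31] tilt [ 0.001 -0.    -1.   ]
```

```bash
python3 -m creep '[[5,-2,1,0],[15,-2,1,0],[25,-2,1,0],[32,-2,1,0],[32,-2,1,0],[32,-2,1,0]]'
python3 -c "
from h import *
go([.5563,-.0036,.075],-61)"
```

```text
time_s: 12.48
eef_pos: [0.5563, -0.0031, 0.0893]
eef_rot: [0.177, 0.685, 0.177, -0.685]
ft_force: [-0.2, -0.0, -1.3]
grip_width: 0.499
shift [14.3  0.5  0.3] turn -0.0013 deg now -61.1 tcp [ 0.5563 -0.0031  0.0893] F [-0.2 -0.  -1.3] t 12.475 g 0.499 q [ 0.2   0.53 -0.32  1.92  0.24  0.73 -1.33] tilt [ 0.  0. -1.]
```

```bash
python3 -m creep '[[4,0.4,0.3,0],[8,0.4,0.3,0],[12,0.4,0.3,0],[15,0.4,0.3,0],[15,0.4,0.3,0],[15,0.4,0.3,0]]'
python3 -c "
from h import *
snap('wrist','w13')
go([.5563,-.0036,.075],-61)"
```

```text
time_s: 13.22
eef_pos: [0.5561, -0.0036, 0.0743]
eef_rot: [0.177, 0.685, 0.177, -0.685]
ft_force: [0.3, 0.7, -1.8]
grip_width: 0.5
shift [-0.6  0.  -0.1] turn -0.0014 deg now -61.1 tcp [ 0.5562 -0.0036  0.0744] F [ 0.   0.6 -2.2] t 13.275 g 0.5 q [ 0.2   0.55 -0.32  1.93  0.26  0.7  -1.34] tilt [ 0. -0. -1.]
```

View pics/w13.png

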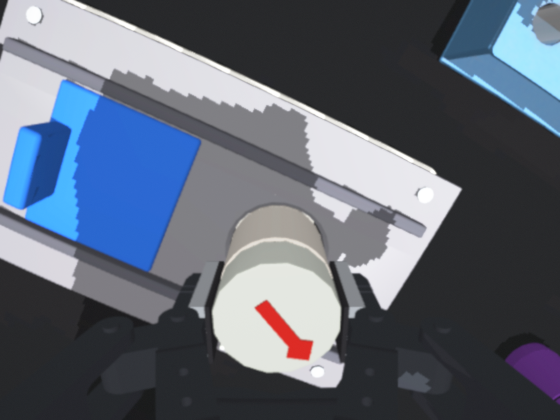

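```bash
python3 -m creep '[[2,0,0,0],[3.5,0,0,0],[5,0,0,0.04],[6.5,0,0,0.11],[8,0,0,0.19],[9.5,0,0,0.27]]'
python3 -c "
from h import *
go([.5563,-.0036,.0575],-120.5)"
```

```text
time_s: 14.02
eef_pos: [0.5557, -0.0034, 0.0655]
eef_rot: [-0.082, -0.702, -0.082, 0.703]
ft_force: [-5.0, -0.3, 9.4]
grip_width: 0.499
shift [ 8.   0.3 -0.5] turn 0.7641 deg now -76.7 tcp [ 0.5557 -0.0034  0.0655] F [-5.  -0.3  9.4] t 14.025 g 0.499 q [ 0.14  0.56 -0.24  1.93  0.21  0.68 -1.57] tilt [-0.001 -0.    -1.   ]
```

```bash
python3 -m creep '[[1.5,0,0,0.08],[3,0,0,0.16],[4.5,0,0,0.24],[6,0,0,0.32],[7.5,0,0,0.4],[9,0,0,0.48]]'
python3 -c "
from h import *
snap('wrist','w14')
go([.5563,-.0036,.0575],-120.5)"
```

```text
time_s: 14.78
eef_pos: [0.5563, -0.0024, 0.0585]
eef_rot: [-0.087, 0.702, -0.087, -0.702]
ft_force: [-6.7, 3.0, 18.4]
grip_width: 0.5
shift [ 0.5  1.2 -0.3] turn 0.2819 deg now -104.4 tcp [ 0.5563 -0.0024  0.058 ] F [-4.9  1.5 11. ] t 14.825 g 0.5 q [ 0.04  0.56 -0.12  1.94  0.1   0.65 -1.97] tilt [ 0.001  0.    -1.   ]
```

View pics/w14.png

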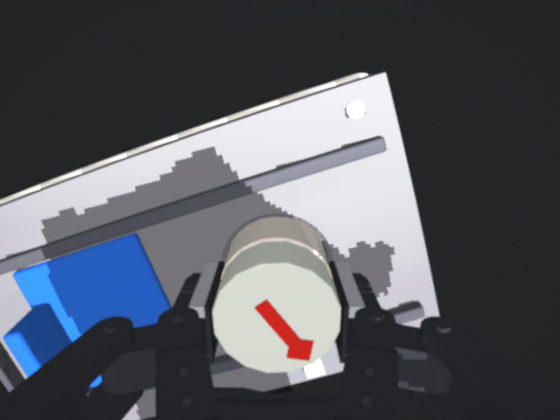

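```bash
python3 -m creep '[[1,0,0,0.07],[2,0,0,0.14],[3,0,0,0.21],[4,0,0,0.28],[5,0,0,0.28],[5,0,0,0.28]]'
python3 -c "
from h import *
snap('wrist','w15')
crop('w15',190,190,370,390,3.5,'w15c')
go([.5563,-.0036,.0575],-120.5)"
```

```text
time_s: 15.58
eef_pos: [0.5571, -0.0019, 0.0573]
eef_rot: [-0.184, 0.684, -0.183, -0.682]
ft_force: [-17.7, 2.3, 52.2]
grip_width: 0.497
shift [-0.2  2.  -0.2] turn 0.0079 deg now -120.0 tcp [ 0.5571 -0.0018  0.0573] F [-17.9   2.9  52.3] t 15.625 g 0.498 q [-0.02  0.55 -0.05  1.95  0.04  0.64 -2.19] tilt [ 0.002  0.001 -1.   ]
```

View pics/w15.png

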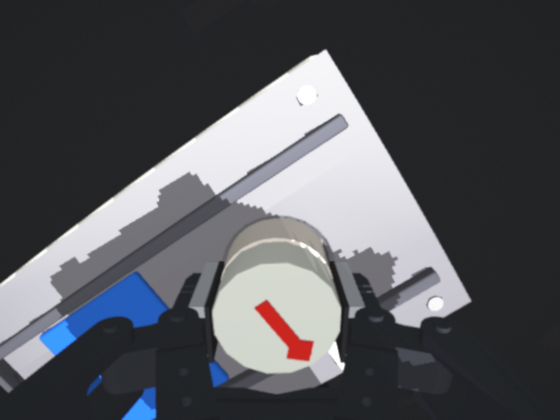

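Force jumped to 52 N and TCP z stopped at 57.3 mm, which puts the foot on the floor. The arrow hasn't slipped in the grip and the jaws have turned 59°. I relax the push, let go and look.

```bash
python3 -m creep '[[-2,0,0,0],[-4,0,0,0],[-4,0,0,0],[-4,0,0,0]]'
python3 -m creep '[[0,0,0,0],[0,0,0,0],[0,0,0,0],[0,0,0,0]]' 1
python3 -c "
from h import *
snap('wrist','w16')
go([.5563,-.0036,.0575],-120.5)"
```

```text
time_s: 16.12
eef_pos: [0.557, -0.0019, 0.0575]
eef_rot: [-0.184, 0.683, -0.183, -0.682]
ft_force: [-6.7, 4.1, 18.9]
grip_width: 0.501
time_s: 16.62
eef_pos: [0.556, -0.0038, 0.0545]
eef_rot: [0.184, -0.683, 0.184, 0.683]
ft_force: [0.1, -0.3, -0.6]
grip_width: 1.003
shift [-3.  -0.3 -0.2] turn 0.0068 deg now -120.1 tcp [ 0.556  -0.0037  0.0545] F [ 0.  -1.1 -0.1] t 16.675 g 1.002 q [-0.02  0.56 -0.05  1.95  0.04  0.64 -2.19] tilt [-0. -0. -1.]
```

View pics/w16.png

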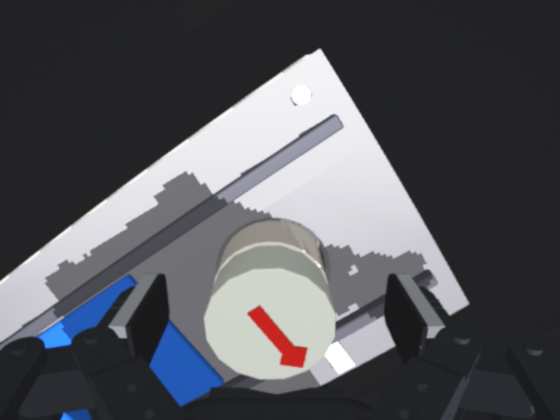

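Released. I rise and check arrow, mark and height.

```bash
python3 -m creep '[[-20,0,0,0],[-55,0,0,0],[-100,0,0,-0.15],[-130,0,0,-0.3],[-140,0,0,-0.45],[-140,0,0,-0.6],[-140,0,0,-0.6],[-140,0,0,-0.6]]'
python3 -c "
from h import *
snap('wrist','w17');snap('scene','s17')
crop('w17',200,130,360,330,4,'w17c')
crop('s17',100,130,350,320,3,'s17c')
go([.5563,-.0036,.0575],-120.5)"
```

```text
time_s: 17.68
eef_pos: [0.5558, -0.0038, 0.1944]
eef_rot: [-0.025, -0.706, -0.025, 0.707]
ft_force: [0.3, 0.2, 0.7]
grip_width: 1.003
shift [136.9  -0.   -0.5] turn 0.6056 deg now -85.8 tcp [ 0.5559 -0.0036  0.1944] F [0.  0.4 0. ] t 17.775 g 0.998 q [ 0.1   0.36 -0.19  1.86  0.08  0.93 -1.63] tilt [-0.001 -0.    -1.   ]
```

View pics/w17c.png

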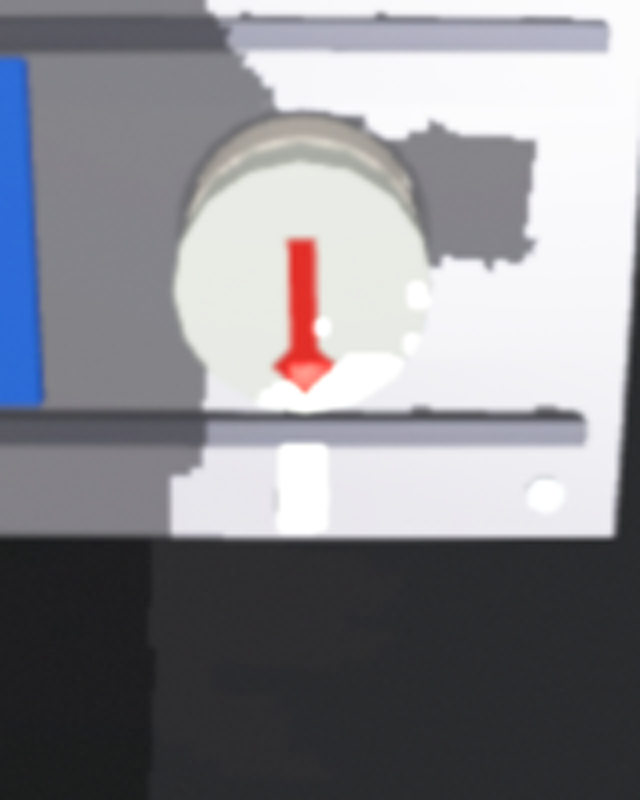

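View pics/s17c.png

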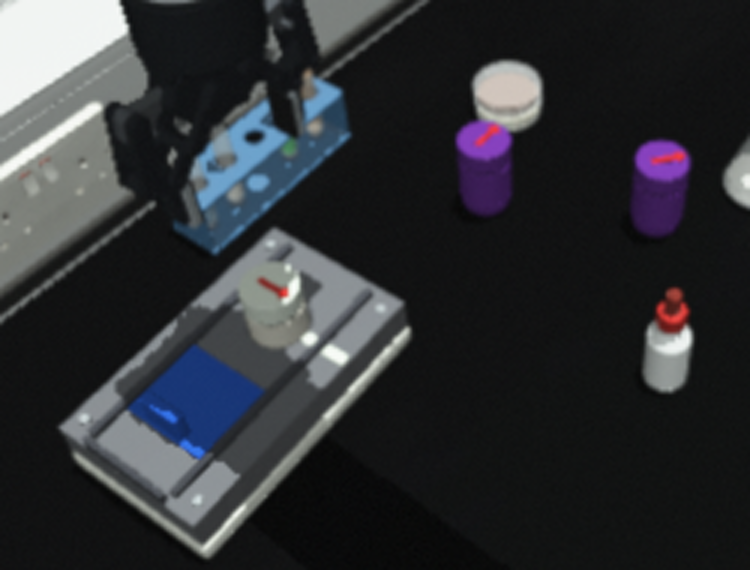

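Run:
```python
from h import *
from scipy.optimize import least_squares
def w(u,v,z): return pt('w17',200+(u+.5)/4-.5,130+(v+.5)/4-.5,z)
A=[(174,290),(431,290),(303,413),(302,159),(200,372)]
for z in (.090,.092,.094,.097):
    P=np.array([w(*a,z)[:2] for a in A]); q=least_squares(lambda x:np.hypot(*(P-x[:2]).T)-x[2],[.557,-.004,.022]); print(z,q.x.round(4))
t=w(303,393,.092)[:2]; l=w(302,240,.092)[:2]; d=t-l; print('arrow dir',np.degrees(np.arctan2(d[1],d[0])),np.hypot(*d), t.round(4))
m=w(303,488,.05)[:2]; s=np.array([.5565,-.0045]); print('mark',m.round(4)); u=m-s; a=np.arctan2(u[1],u[0]); print(np.degrees(a))
y=np.array([np.sin(.07)*-1,np.cos(.07)]); print('tip y in holder mm (socket est.)',1000*(t-s)@y,'vs mark',1000*(t-m)@y)
print('shutter edge',[((w(*p,.052)[:2]-s)@y*1000).round(1) for p in [(25,60),(43,404)]])
c,_=fitcirc([w(*a,.092) for a in A],.022); print('cup-socket',c-s)
# scene check height: base of body vs lid
```

```text
0.09 [ 0.5568 -0.004   0.0224]
0.092 [ 0.5574 -0.004   0.0223]
0.094 [ 0.558  -0.004   0.0221]
0.097 [ 0.5589 -0.0039  0.0218]
arrow dir -175.58499229715002 0.02737098584208478 [ 0.539  -0.0056]
mark [ 0.5023 -0.0081]
-176.1557211456288
tip y in holder mm (socket est.) 0.11552335104372231 vs mark -0.0422787435679216
shutter edge [np.float64(52.9), np.float64(52.8)]
cup-socket [0.0008817  0.00056228]
```

```bash
python3 -c "
from h import *
print(bot.finish_job())"
```

```text
the job is handed in; nothing more can be done
None
```

I opened the shutter, seated the cup fully home with the arrow on the mark, let go, and handed the job in at about 18 s. The hand-in itself reports no verdict.

**What I did**
- I pinched the shutter tab and slid it about 83 mm, until it resisted with 11 N at its stop.
- I gripped the white cup and lowered it upright into the socket mouth. There it stood about 17 mm short of home, with the arrow about 59° right of the mark.
- I then pressed and turned it about 59° clockwise. It went down at 10–18 N, then the force rose to 52 N on the socket floor.

**Last checks**
- **Foot:** it was within about 0.3 mm of the socket floor, worked out from the tool height. Slip would spoil that figure; the wrist pictures showed none.
- **Position:** the cup is about 1 mm from the measured socket axis, within the roughly 2 mm camera calibration.
- **Arrow:** it is within 1° of the mark's direction, and its tip is about 0.1 mm off the centre line.
- **Shutter:** its near edge is 53 mm from the socket axis, so it stayed open.
- **Surroundings:** the gripper is open and clear above the cup. The last scene picture shows the white dropper bottle and both purple look-alikes standing. The flask and the brown bottle were mostly or wholly outside the crop I viewed, but the arm did not go near them after the earlier views.

The two estimates of the socket position, from the top and wrist cameras, differed by about 2 mm. I used the wrist view taken with the cup held over the hole. No check failed.

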